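# Set up the drop-front decorating flap

## Robot

A 6-joint arm with a two-finger parallel gripper is mounted at the origin on the work surface. World frame = base frame: x ahead of the robot, y to its left, z up, the work surface at z = 0. Lengths are in mm, angles in rad, forces in N, time in s.
With the tool pointing down it reaches from about 350 to 775 mm from the base axis. Payload 7.3 kg.
Tool frame: the origin (TCP) lies between the finger pads; the fingertips stand 19 mm ahead of it and the grasp point (between the pads) is the TCP; z points along the fingers, y is the line along which they close (so a half turn about z gives the same grasp; the last joint's range is limited). The gripper opens to 92 mm and grips with 3 to 60 N. Pads are 19 mm wide; open, the fingers measure 130 mm over their backs; the gripper's body (75 mm by 190 mm) begins 47 mm behind the grasp point.
Start: joints at [1.111, 0.342, 1.524, -0, 1.275, -0.146], TCP at [162.039, 499.386, 245.741] pointing down, gripper open.
Joint ranges: [-2.53, 2.53], [-0.77, 2.02], [0.04, 2.7], [-1, 4.14], [0.28, 2.66], [-3.11, 3.11]. Speed limits (rad/s): [2.57, 2.57, 3.14, 3.14, 3.14, 3.14].

## Interface

Orientations are given as a unit quaternion [w, x, y, z].
In Python, from cell import * gives the robot as it stands.
- The arm moves only by the tool step_arm, never from a script. Its argument "commands" is a list of rows, each an object of numbers: "hand": the opening, from 0 (shut) to 1 (fully open); "dx", "dy", "dz": the shift along the world's x, y, z scaled (see below); "wx", "wy", "wz": the turn, a rotation vector about the world's x, y, z scaled (see below). A call has 1 to 20 rows; each row shifts and turns the commanded pose from where the row before left it; what a row does not reach is not made up. The controller multiplies each number of a shift by 0.05 m and each number of a turn by 0.1 rad. A row lasts 1/8 s, in which the tool goes at most 62.5 mm and 10.7 degrees, less where a joint would pass 70% of its speed; a pose out of reach is approached as far as the arm can. A call with a number of a shift or a turn outside -1 to 1 is refused whole. A call with a gripper value outside its range is refused whole. The fingers move at their own pace and stop on an object; "squeeze" is the grip in N (left out, the last holds). Time passes only in rows, so rows that do not move let the fingers close. It gives the time, the measured TCP pose, the force, the opening and the grip force at its end, in the units of the state.
- get_obs(): the state, without advancing time (a new reading comes with each control period).
- capture(name): name is "scene" or "side" or "wrist"; returns the picture (420x560x3 uint8, red, green, blue); there is no depth.
- camera_model(name): a dict with "mtx" (3x3 intrinsics, pixels), "k1" (the pictures are not rectified: a ray, as slopes to the right and down, at radius r is drawn at 1 + k1 r^2 times it, then the intrinsics apply), "rvec" (rotation vector, rad) and "tvec" (3), from world to camera coordinates, as OpenCV has them. Camera axes: x right, y down, z forward; pixel columns grow to the right and rows downward; lengths in mm; the calibration is good to about 2 mm. A picture is of the moment at which its call begins: read the wrist's pose just before it. camera_model takes no time and is no camera call; for the wrist camera it gives the pose at the moment of the call.
- hand_in(): hands the job in; it is judged then, once.
Trained networks look in the newest picture that a camera, given by its name, has taken for a name from the list of things; names that differ only in an ending like _2 or _b are one class to them, and where a whole thing is asked for, a point or a joint stands for the part that bears it (a point fixed in the world has none). Each returns a list of dicts, best first, with "conf" (0 to 1); they miss things now and then, are a little off and sometimes report something else, mostly with a low value. They report only what shows in the picture. A call takes as long as a camera call. They do not tell look-alikes from the thing itself.
- recognise(camera, name): "xyz" ([x, y, z] in mm, in world coordinates, good to about 4 mm: the middle of the surface that is visible of it).
- landmark_of(camera, name): "xyz" ([x, y, z] in mm, in world coordinates, good to about 4 mm: a listed point, or the origin of a listed thing).
The state is a dict: "t": time; "q": joint angles; "joint_velocities": joint speeds; "effort": joint torques, N m; "tcp_pos": TCP position; "ee_rot": TCP orientation; "wrist_force": force on the tool from outside, world axes, zero at the start; "ft_torque": the same for the moment, N m; "opening": finger opening in mm; "gripper_force": force on a finger pad.
Only numpy, scipy, OpenCV 4.12 (cv2) and the standard library are available. Lean on these libraries where they do the work, as an engineer would, in place of code of your own. Each camera call takes 0.05 s, during which the arm holds its last target. There are 200 camera calls.

## Task

Get the pottery bench cabinet's decorating flap ready for use: stand the glaze bottle that is in its way upright on the empty wooden board, pull both slide-out supports out as far as they go, and only then lower the flap by its handle so that it lies level on the two supports. Lower it gently, never letting it fall, do not knock the bottle over, and leave the jar and the cup where they stand.

Things in the scene. Friction and masses are not known exactly. Their poses are not given: they have to be found in the camera images.
- cabinet: Wooden bench cabinet, fixed, 220 deep x 290 wide x 220 mm high. Origin: on the bench, mid foot of its front face; x into the cabinet (away from the robot), y left along the front, z up. Front face 90 mm high, a slide-out support near each end. The flap above: 250 mm wide, 14 thick, 130 from hinge to free edge; shut, it leans back 20 degrees from upright, away from the robot.
- flap_hinge (a point): Middle of the flap's hinge axis, 8 mm behind the front face and 97 mm above the bench; axes as the cabinet's. The hinge axis runs along the cabinet's y.
- flap_bar (a point): Middle of the flap's handle: a steel U of 12 mm round bar in the plane of the flap, its grip 100 mm long, parallel to the hinge, 40 mm beyond the flap's free edge and 170 mm from the hinge axis. Shut, it is the cabinet's topmost part and can be pinched from above across the bar. The bar can turn between the fingers as the flap swings.
- flap (a joint): Flap angle (rad): 0 = shut; 0.349 = upright; 1.92 = level, free edge towards the robot (the way it swings). Without the supports it sags past level, at most to 2.3. About 0.4 kg, hinge lightly damped: it falls shut or open when let go. Level on the supports, its underside is 90 mm above the bench.
- left_support (a joint): How far the left (+y of the cabinet) support is out (m): 0 = in, 0.09 = fully out, at its stop. Wooden bar 24 mm wide, 38 mm high, top 90 mm above the bench, centred 105 mm left of the cabinet's middle; slides along the cabinet's -x with about 2 N friction and stays where left. May start up to 0.03 out.
- right_support (a joint): The same for the right support, 105 mm right (-y of the cabinet) of the middle.
- left_pull (a point): Grip point of the left support's pull: a wooden block 20 mm wide and 34 mm high (40 to 74 mm above the bench) that juts 61 mm out of the front face when the support is in. The point lies at its mid width and height (57 mm above the bench), 21 mm behind its front end. Axes as the cabinet's. Pinch it across its width from above.
- right_pull (a point): The same for the right support's pull.
- bottle: Grey glaze bottle with a paper label, standing in front of the cabinet between the supports, where the flap comes down. Origin: centre of its underside; z up. Body 50 mm in diameter to 92 mm high, then a shoulder; black cap 32 mm in diameter from 108 to 150 mm high. 0.25 kg or so.
- bat: Empty square board, dark wood with two pale edge strips, 140 x 140 x 12 mm, fixed flat on the bench to the left or the right. Origin: centre of its underside; its top is 12 mm above the bench; z up.
- ornament_board: The same kind of board, 140 x 140 x 12 mm, but with four flat flower-shaped white clay ornaments on it; fixed, on the other side of the bench from the empty one. Origin: centre of its underside.
- jar: Terracotta-coloured jar with steel lid, 60 mm in diameter, 110 mm high, beside the cabinet's left front corner. Origin: centre of its underside. A bystander.
- cup: White cup, 60 mm in diameter at the rim, 90 mm high, beside the cabinet's right front corner. Origin: centre of its underside. A bystander.
Things that resemble listed ones, but are neither listed nor needed, are in the scene too. Leave any pink look-alike of the bottle alone.

How it is judged (in metres and radians):
On the way, in this order (a step that is already met when the one before it is completed fails the run):
1. both supports pulled out while the flap is still up (value of joint each of left_support, right_support above 0.08 m and value of joint flap below 1.2 rad), for 0.1 s.
2. the flap lowered level onto the supports (value of joint flap between 1.87 and 1.97 rad and value of joint each of left_support, right_support above 0.08 m), for 0.2 s.
At the end, for the whole second after the job is handed in: Both supports out over 80 of their 90 mm; flap at rest on them, level within 0.05 rad; bottle upright and still on the empty board, its centre within 50 mm of the board's centre along each side; jar and cup upright, within 25 mm of their start (all of step 2 and velocity of joint flap between -0.05 and 0.05 rad/s and x of bottle in the frame of bat between -0.05 and 0.05 m and y of bottle in the frame of bat between -0.05 and 0.05 m and z of bottle in the frame of bat between 0.008 and 0.018 m and angle between bottle's own z axis and vertical below 0.1 rad and linear speed of bottle below 0.02 m/s and distance of each of jar, cup from where it was at the start of the episode below 0.025 m and angle between each of jar, cup's own z axis and vertical below 0.2 rad); the robot touches nothing.
It fails at once if the flap is lowered (past 1.2 rad) while a support is not out (under 75 mm) (value of joint flap above 1.2 rad and value of joint any of left_support, right_support below 0.075 m).
It fails at once if the flap is let fall (faster than 3 rad/s) (velocity of joint flap above 3 rad/s or velocity of joint flap below -3 rad/s).
It fails at once if the bottle is knocked over (tilts more than 0.6 rad) (angle between bottle's own z axis and vertical above 0.6 rad).
It fails at once if the jar or the cup is knocked over or pushed more than 40 mm (angle between any of jar, cup's own z axis and vertical above 0.5 rad or distance of any of jar, cup from where it was at the start of the episode above 0.04 m).
It also fails if it takes over 72 s, if anything falls off the work surface, if the arm or the gripper's body presses on something with over 40 N, if the wrist force passes 120 N, or if a joint passes its speed limit or range.

## Working session

There is one attempt and no reset: what is moved stays moved. The work goes in short steps, Python scripts to look and compute and a tool call to move; the robot and the scene stay as the last step left them, time stands still between calls to the robot, and variables do not carry over. Pictures are saved under pics/ and viewed, at most 10 in all, crops included, and the job is handed in when it is done.

Besides the shell and the picture viewer there is one more tool, called after "Request:" by a JSON object that holds its "op" and its "data", one argument or row to a line. step_arm: Moves the arm, as the interface text tells. Shifts and turns lie within -1 to 1; 1 stands for 0.05 m of shift or 0.1 rad of turn. Its arguments: {"type":"object","properties":{"commands":{"type":"array","items":{"type":"object","properties":{"hand":{"type":"number"},"dx":{"type":"number","minimum":-1,"maximum":1},"dy":{"type":"number","minimum":-1,"maximum":1},"dz":{"type":"number","minimum":-1,"maximum":1},"wx":{"type":"number","minimum":-1,"maximum":1},"wy":{"type":"number","minimum":-1,"maximum":1},"wz":{"type":"number","minimum":-1,"maximum":1}}}},"squeeze":{"type":"number"}},"required":["commands"]}

```bash
mkdir -p pics; cat > h.py <<'E'
from cell import *
import numpy as np, cv2
E
python3 - <<'E'
from h import *
o=get_obs();print(o['t'],o['tcp_pos'],o['ee_rot'],o['opening'])
a=capture("scene");b=capture("side")
cv2.imwrite("pics/a.png",a[:,:,::-1]);cv2.imwrite("pics/b.png",b[:,:,::-1])
for c in("scene","side"):
  for n in("cabinet","flap_hinge","flap_bar","left_pull","right_pull","bottle","bat","ornament_board","jar","cup"):
    print(c,n,[(np.round(d['xyz']).tolist(),round(d['conf'],2)) for d in landmark_of(c,n)][:3])
E
```

```text
0.0 [161.86729124 499.02078825 245.05222531] [-2.27394172e-04  1.56257510e-01  9.87716041e-01 -7.49698366e-04] 91.58110868216774
scene cabinet [([634.0, -1.0, 1.0], 0.86)]
scene flap_hinge [([644.0, -8.0, 95.0], 0.62)]
scene flap_bar [([701.0, 5.0, 258.0], 0.74)]
scene left_pull [([573.0, 96.0, 54.0], 0.64), ([652.0, -219.0, -2.0], 0.45)]
scene right_pull [([601.0, -110.0, 61.0], 0.76)]
scene bottle [([394.0, -10.0, -0.0], 0.93), ([565.0, -44.0, -3.0], 0.85), ([442.0, -139.0, -6.0], 0.85)]
scene bat [([375.0, 327.0, 1.0], 0.66)]
scene ornament_board [([372.0, -306.0, 2.0], 0.81), ([642.0, -9.0, 100.0], 0.15)]
scene jar [([596.0, 207.0, 0.0], 0.85)]
scene cup [([653.0, -221.0, -2.0], 0.72)]
side cabinet [([635.0, -3.0, 0.0], 0.63), ([377.0, -310.0, 2.0], 0.43)]
side flap_hinge [([646.0, -4.0, 98.0], 0.77)]
side flap_bar [([703.0, 2.0, 253.0], 0.71)]
side left_pull [([569.0, 98.0, 60.0], 0.74)]
side right_pull [([602.0, -113.0, 59.0], 0.94)]
side bottle [([390.0, -4.0, -5.0], 0.95), ([442.0, -138.0, 1.0], 0.86)]
side bat [([375.0, 327.0, -1.0], 0.71)]
side ornament_board [([374.0, -311.0, 2.0], 0.82)]
side jar [([593.0, 207.0, -6.0], 0.87)]
side cup [([654.0, -220.0, -0.0], 0.55)]
```

View pics/a.png

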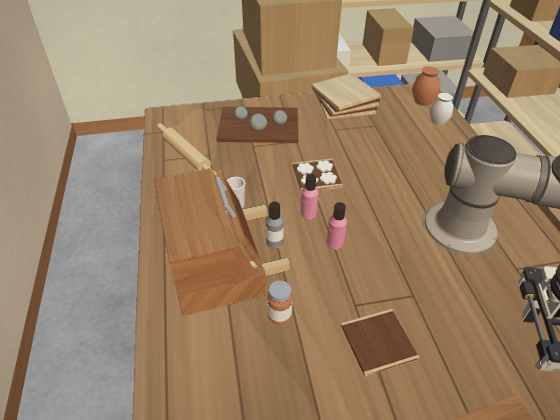

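View pics/b.png

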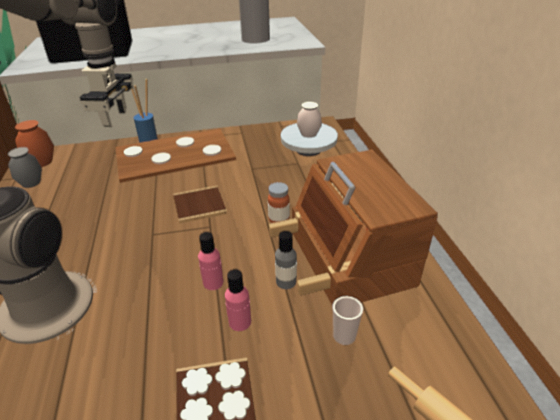

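```bash
cat >> h.py <<'E'
from scipy.spatial.transform import Rotation as R
def proj(c,p):
    m=camera_model(c); K=np.array(m['mtx']); q=R.from_rotvec(np.ravel(m['rvec'])).apply(np.atleast_2d(np.array(p,float)))+np.ravel(m['tvec'])
    s=q[:,:2]/q[:,2:]; s=s*(1+m['k1']*(s**2).sum(1,keepdims=True))
    return s@K[:2,:2].T+K[:2,2]
def ray(c,uv,z):
    m=camera_model(c); K=np.array(m['mtx']); Rw=R.from_rotvec(np.ravel(m['rvec']))
    d=np.linalg.solve(K[:2,:2],np.array(uv,float)-K[:2,2]); s=d.copy()
    for _ in range(20): s=d/(1+m['k1']*(s@s))
    o=Rw.inv().apply(-np.ravel(m['tvec'])); v=Rw.inv().apply([s[0],s[1],1])
    return o+v*(z-o[2])/v[2]
E
python3 - <<'E'
from h import *
P=[[394,-8,0],[565,-44,0],[442,-139,0],[573,96,57],[601,-111,57],[702,3,255],[645,-6,97],[595,207,0],[653,-220,0],[375,327,12]]
for c in("scene","side"): print(np.round(proj(c,P)).tolist())
E
```

```text
[[333.0, 241.0], [273.0, 240.0], [307.0, 212.0], [280.0, 265.0], [257.0, 212.0], [221.0, 192.0], [246.0, 231.0], [279.0, 315.0], [236.0, 203.0], [378.0, 340.0]]
[[214.0, 283.0], [286.0, 282.0], [240.0, 322.0], [278.0, 228.0], [308.0, 284.0], [342.0, 175.0], [316.0, 237.0], [278.0, 218.0], [344.0, 335.0], [199.0, 201.0]]
```

```bash
cat >> h.py <<'E'
def overlay(c,img,box,k,fits):
    x0,y0,x1,y1=box; im=cv2.resize(img[y0:y1,x0:x1,::-1],None,fx=k,fy=k,interpolation=cv2.INTER_CUBIC)
    s,co=np.sin(.349),np.cos(.349)
    L=[[(0,145,0),(0,-145,0),(0,-145,90),(0,145,90),(0,145,0),(220,145,0)],[(0,-145,0),(220,-145,0)],
       [(220,145,0),(220,145,220),(220,-145,220),(220,-145,0)],
       [(8,125,97),(8+130*s,125,97+130*co),(8+130*s,-125,97+130*co),(8,-125,97)],[(8+170*s,50,97+170*co),(8+170*s,-50,97+170*co)]]
    for (ox,oy,yaw,col) in fits:
        for l in L:
            p=R.from_euler('z',yaw,degrees=True).apply(l)+[ox,oy,0]
            cv2.polylines(im,[np.round((proj(c,p)-[x0,y0]+.5)*k).astype(int)],False,col,1)
    return im
E
python3 - <<'E'
from h import *
f=[(634.5,-3,0,(0,255,0)),(634.5,-3,8,(255,255,0))]
a=cv2.imread("pics/a.png")[:,:,::-1];b=cv2.imread("pics/b.png")[:,:,::-1]
i=overlay("scene",a,(145,155,305,330),2.5,f);j=overlay("side",b,(265,145,440,310),2.25,f)
H=max(len(i),len(j));pad=lambda m:cv2.copyMakeBorder(m,0,H-len(m),0,0,cv2.BORDER_CONSTANT)
o=np.hstack([pad(i),pad(j)]);print(o.shape);cv2.imwrite("pics/c.png",o)
E
```

```text
(438, 794, 3)
```

View pics/c.png

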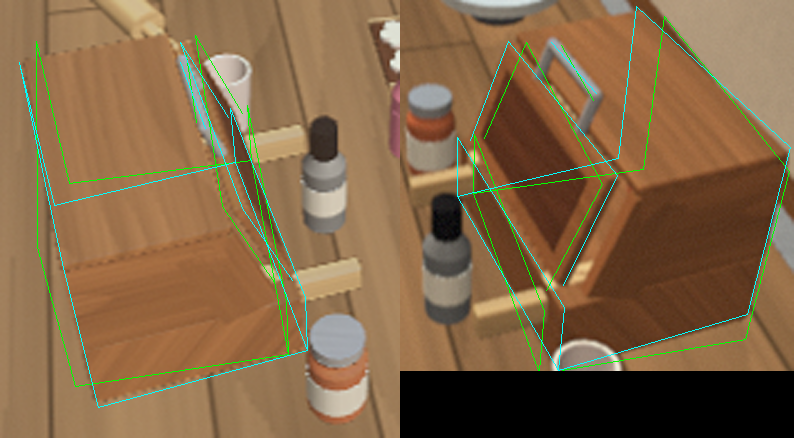

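Scene: the grey bottle stands at scene (273,230) and the two pink look-alikes at (310,200) and (337,230). The empty board is at (378,340). In the overlay a cabinet yaw of about 8° (cyan) fits the back and front corners.

Request:
{"op": "step_arm", "data": {
  "commands": [
    {"dx":0.73,"dy":-0.98,"wz":0.41,"hand":1},
    {"dx":0.73,"dy":-0.98,"wz":0.41},
    {"dx":0.73,"dy":-0.98,"wz":0.41},
    {"dx":0.73,"dy":-0.98,"wz":0.41},
    {"dx":0.73,"dy":-0.98,"wz":0.41},
    {"dx":0.73,"dy":-0.98,"wz":0.41},
    {"dx":0.73,"dy":-0.98,"wz":0.41},
    {"dx":0.73,"dy":-0.98,"wz":0.41},
    {"dx":0.73,"dy":-0.98,"wz":0.41},
    {"dx":0.73,"dy":-0.98,"wz":0.41},
    {"dx":0.5,"dy":-0.98,"wz":0.41},
    {},
    {}
  ]
}}

```text
validation failed for argument at $.co...
```

```bash
python3 - <<'E'
from h import *
o=get_obs();print(o['t'],o['tcp_pos'],R.from_quat(np.roll(o['ee_rot'],-1)).as_matrix().round(3).tolist(),o['q'])
f=[(634.5,-3,8,(255,255,0))]
w=capture("wrist");im=overlay("wrist",w,(0,0,560,420),1.4,f);cv2.imwrite("pics/d.png",im)
for n in("bottle","left_pull","right_pull","flap_bar","flap_hinge","cabinet"):
    print(n,[(np.round(d['xyz']).tolist(),round(d['conf'],2)) for d in landmark_of("wrist",n)][:3])
E
```

```text
1.1 [162.03139203 499.37783775 245.7428133 ] [[-0.951, 0.309, 0.0], [0.309, 0.951, 0.0], [-0.0, 0.0, -1.0]] [ 1.11100313e+00  3.41986068e-01  1.52411410e+00  6.28612271e-06
  1.27541275e+00 -1.46033871e-01]
bottle []
left_pull []
right_pull []
flap_bar []
flap_hinge []
cabinet []
```

View pics/d.png

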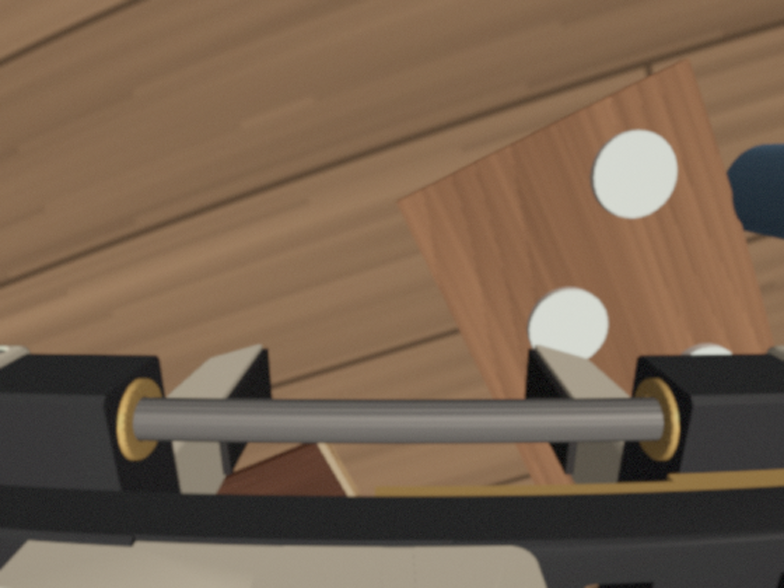

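The move was refused, probably because rows need all their fields. The wrist picture still shows the start position: bench and a board with discs around (570,320). I'll resend with full rows.

Request:
{"op": "step_arm", "data": {
  "commands": [
    {"dx":0.73,"dy":-0.98,"dz":0,"wx":0,"wy":0,"wz":0.41,"hand":1},
    {"dx":0.73,"dy":-0.98,"dz":0,"wx":0,"wy":0,"wz":0.41,"hand":1},
    {"dx":0.73,"dy":-0.98,"dz":0,"wx":0,"wy":0,"wz":0.41,"hand":1},
    {"dx":0.73,"dy":-0.98,"dz":0,"wx":0,"wy":0,"wz":0.41,"hand":1},
    {"dx":0.73,"dy":-0.98,"dz":0,"wx":0,"wy":0,"wz":0.41,"hand":1},
    {"dx":0.73,"dy":-0.98,"dz":0,"wx":0,"wy":0,"wz":0.41,"hand":1},
    {"dx":0.73,"dy":-0.98,"dz":0,"wx":0,"wy":0,"wz":0.41,"hand":1},
    {"dx":0.73,"dy":-0.98,"dz":0,"wx":0,"wy":0,"wz":0.41,"hand":1},
    {"dx":0.73,"dy":-0.98,"dz":0,"wx":0,"wy":0,"wz":0.41,"hand":1},
    {"dx":0.5,"dy":-0.98,"dz":0,"wx":0,"wy":0,"wz":0.41,"hand":1},
    {"dx":0,"dy":-0.98,"dz":0,"wx":0,"wy":0,"wz":0.41,"hand":1},
    {"dx":0,"dy":0,"dz":0,"wx":0,"wy":0,"wz":0,"hand":1},
    {"dx":0,"dy":0,"dz":0,"wx":0,"wy":0,"wz":0,"hand":1}
  ],
  "squeeze": 30
}}

```text
t: 3.08
tcp_pos: [515.4, -39.2, 245.7]
ee_rot: [-0.0, -0.068, 0.998, 0.0]
wrist_force: [0.3, 0.7, 0.2]
opening: 91.8
gripper_force: 0.0
```

```bash
cat > look.py <<'E'
from h import *
import sys
o=get_obs();print(o['t'],o['tcp_pos'].round(1) if hasattr(o['tcp_pos'],'round') else o['tcp_pos'],R.from_quat(np.roll(o['ee_rot'],-1)).as_matrix().round(3).tolist(),np.round(o['q'],2))
w=capture("wrist");im=overlay("wrist",w,(0,0,560,420),1.4,[(634.5,-3,8,(255,255,0))]);cv2.imwrite("pics/%s.png"%sys.argv[1],im)
for n in sys.argv[2:]:
    print(n,[(np.round(d['xyz']).tolist(),round(d['conf'],2)) for d in landmark_of("wrist",n)][:3])
E
python3 look.py e bottle left_pull right_pull flap_bar flap_hinge cabinet
```

```text
3.075 [515.4 -39.2 245.7] [[-0.991, -0.136, -0.0], [-0.136, 0.991, 0.001], [0.0, 0.001, -1.0]] [-0.22  0.33  1.55  0.    1.27 -1.93]
bottle [([447.0, -141.0, 1.0], 0.89), ([387.0, -4.0, -3.0], 0.81), ([567.0, -40.0, 4.0], 0.64)]
left_pull [([569.0, 94.0, 58.0], 0.87)]
right_pull [([596.0, -115.0, 53.0], 0.86), ([635.0, -5.0, -4.0], 0.41)]
flap_bar []
flap_hinge [([647.0, -1.0, 99.0], 0.82)]
cabinet [([634.0, -5.0, -3.0], 0.72)]
```

View pics/e.png

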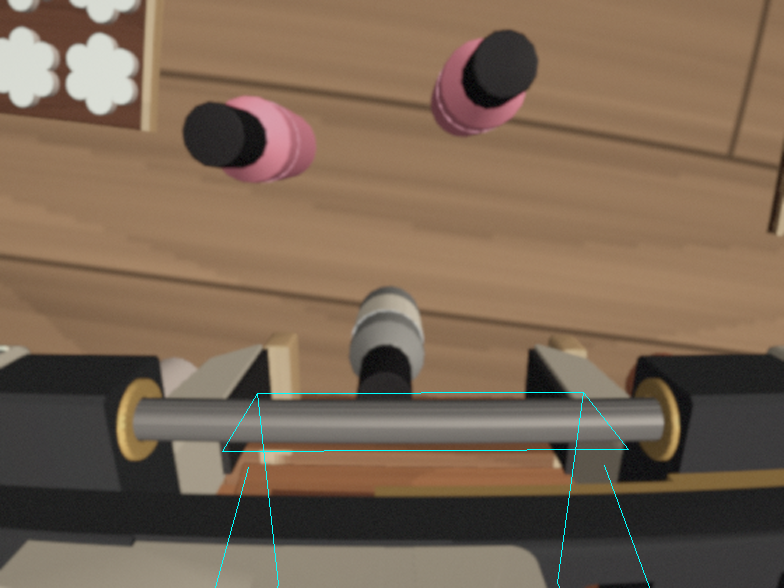

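Wrist view: the grey bottle is at (388,350), on the tool's centre line. The cabinet front lies parallel to the overlay, so the yaw is confirmed. I'll grasp it by the cap.

Request:
{"op": "step_arm", "data": {
  "commands": [
    {"dx":0.5,"dy":-0.03,"dz":0,"wx":0,"wy":0,"wz":0,"hand":1},
    {"dx":0.5,"dy":-0.03,"dz":0,"wx":0,"wy":0,"wz":0,"hand":1},
    {"dx":0,"dy":0,"dz":-0.5,"wx":0,"wy":0,"wz":0,"hand":1},
    {"dx":0,"dy":0,"dz":-0.5,"wx":0,"wy":0,"wz":0,"hand":1},
    {"dx":0,"dy":0,"dz":-0.5,"wx":0,"wy":0,"wz":0,"hand":1},
    {"dx":0,"dy":0,"dz":-0.5,"wx":0,"wy":0,"wz":0,"hand":1},
    {"dx":0,"dy":0,"dz":-0.3,"wx":0,"wy":0,"wz":0,"hand":1},
    {"dx":0,"dy":0,"dz":0,"wx":0,"wy":0,"wz":0,"hand":0},
    {"dx":0,"dy":0,"dz":0,"wx":0,"wy":0,"wz":0,"hand":0},
    {"dx":0,"dy":0,"dz":0,"wx":0,"wy":0,"wz":0,"hand":0},
    {"dx":0,"dy":0,"dz":0,"wx":0,"wy":0,"wz":0,"hand":0},
    {"dx":0,"dy":0,"dz":0,"wx":0,"wy":0,"wz":0,"hand":0},
    {"dx":0,"dy":0,"dz":0,"wx":0,"wy":0,"wz":0,"hand":0}
  ],
  "squeeze": 25
}}

```text
t: 5.05
tcp_pos: [565.6, -42.6, 130.9]
ee_rot: [0.0, -0.069, 0.998, 0.0]
wrist_force: [-0.4, 2.3, 0.0]
opening: 36.2
gripper_force: 0.3
```

Request:
{"op": "step_arm", "data": {
  "commands": [
    {"dx":0,"dy":0,"dz":0,"wx":0,"wy":0,"wz":0,"hand":0},
    {"dx":0,"dy":0,"dz":0,"wx":0,"wy":0,"wz":0,"hand":0},
    {"dx":0,"dy":0,"dz":0,"wx":0,"wy":0,"wz":0,"hand":0},
    {"dx":0,"dy":0,"dz":0.2,"wx":0,"wy":0,"wz":0,"hand":0}
  ],
  "squeeze": 25
}}

```text
t: 5.55
tcp_pos: [564.8, -42.5, 140.1]
ee_rot: [-0.001, -0.069, 0.998, 0.0]
wrist_force: [0.3, -0.3, -2.4]
opening: 31.1
gripper_force: 24.9
```

Request:
{"op": "step_arm", "data": {
  "commands": [
    {"dx":0,"dy":0,"dz":0.5,"wx":0,"wy":0,"wz":0,"hand":0},
    {"dx":0,"dy":0,"dz":0.8,"wx":0,"wy":0,"wz":0,"hand":0},
    {"dx":0,"dy":0.2,"dz":0.7,"wx":0,"wy":0,"wz":0,"hand":0},
    {"dx":-0.3,"dy":0.6,"dz":0.2,"wx":0,"wy":0,"wz":0,"hand":0},
    {"dx":-0.5,"dy":0.8,"dz":0,"wx":0,"wy":0,"wz":0,"hand":0},
    {"dx":-0.5,"dy":0.9,"dz":0,"wx":0,"wy":0,"wz":0,"hand":0},
    {"dx":-0.5,"dy":0.9,"dz":0,"wx":0,"wy":0,"wz":0,"hand":0},
    {"dx":-0.5,"dy":0.9,"dz":0,"wx":0,"wy":0,"wz":0,"hand":0},
    {"dx":-0.5,"dy":0.9,"dz":0,"wx":0,"wy":0,"wz":0,"hand":0},
    {"dx":-0.5,"dy":0.9,"dz":0,"wx":0,"wy":0,"wz":0,"hand":0},
    {"dx":-0.3,"dy":0.8,"dz":0,"wx":0,"wy":0,"wz":0,"hand":0},
    {"dx":-0.2,"dy":0.4,"dz":0,"wx":0,"wy":0,"wz":0,"hand":0},
    {"dx":0,"dy":0.1,"dz":-0.4,"wx":0,"wy":0,"wz":0,"hand":0},
    {"dx":0,"dy":0,"dz":-0.7,"wx":0,"wy":0,"wz":0,"hand":0},
    {"dx":0,"dy":0,"dz":-0.6,"wx":0,"wy":0,"wz":0,"hand":0},
    {"dx":0,"dy":0,"dz":0,"wx":0,"wy":0,"wz":0,"hand":0}
  ]
}}

```text
t: 7.55
tcp_pos: [374.4, 326.6, 164.4]
ee_rot: [-0.002, -0.069, 0.998, -0.001]
wrist_force: [0.7, 0.0, -1.3]
opening: 30.8
gripper_force: 24.9
```

```bash
python3 - <<'E'
from h import *
a=capture("scene")
for n in("bat","bottle"):
    for f in (landmark_of,): print(n,[(np.round(d['xyz']).tolist(),round(d['conf'],2)) for d in f("scene",n)][:4])
cv2.imwrite("pics/f.png",cv2.resize(a[200:420,260:560,::-1],None,fx=2.5,fy=2.5))
print(get_obs()['tcp_pos'],proj("scene",[[374,326.6,33],[375,327,12]]))
E
```

```text
bat [([374.0, 325.0, 0.0], 0.88)]
bottle [([441.0, -142.0, -5.0], 0.77), ([393.0, -8.0, 2.0], 0.75), ([376.0, 327.0, 31.0], 0.72), ([637.0, -2.0, 1.0], 0.69)]
[376.34506009 327.82256012 167.26820712] [[380.05789471 334.83372331]
 [378.31241961 339.6035244 ]]
```

View pics/f.png

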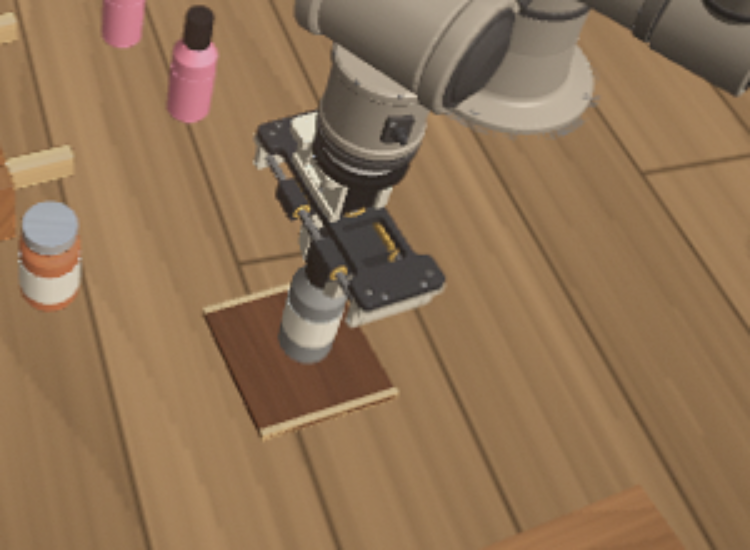

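The bottle hangs over the empty board's middle at (305,340), with its base about 20 mm above the top. I'll lower it, release and back off.

Request:
{"op": "step_arm", "data": {
  "commands": [
    {"dx":0,"dy":0,"dz":-0.2,"wx":0,"wy":0,"wz":0,"hand":0},
    {"dx":0,"dy":0,"dz":-0.16,"wx":0,"wy":0,"wz":0,"hand":0},
    {"dx":0,"dy":0,"dz":-0.06,"wx":0,"wy":0,"wz":0,"hand":0},
    {"dx":0,"dy":0,"dz":0,"wx":0,"wy":0,"wz":0,"hand":0},
    {"dx":0,"dy":0,"dz":0,"wx":0,"wy":0,"wz":0,"hand":0}
  ]
}}

```text
t: 8.32
tcp_pos: [375.7, 327.5, 144.9]
ee_rot: [0.0, -0.069, 0.998, 0.0]
wrist_force: [1.3, -0.2, -2.5]
opening: 31.2
gripper_force: 24.9
```

Request:
{"op": "step_arm", "data": {
  "commands": [
    {"dx":0,"dy":0,"dz":-0.03,"wx":0,"wy":0,"wz":0,"hand":0},
    {"dx":0,"dy":0,"dz":0,"wx":0,"wy":0,"wz":0,"hand":0},
    {"dx":0,"dy":0,"dz":0,"wx":0,"wy":0,"wz":0,"hand":0}
  ]
}}

```text
t: 8.7
tcp_pos: [375.6, 327.4, 143.3]
ee_rot: [0.0, -0.069, 0.998, 0.0]
wrist_force: [-0.0, -1.0, -2.0]
opening: 31.3
gripper_force: 24.9
```

Request:
{"op": "step_arm", "data": {
  "commands": [
    {"dx":0,"dy":0,"dz":-0.02,"wx":0,"wy":0,"wz":0,"hand":0},
    {"dx":0,"dy":0,"dz":-0.02,"wx":0,"wy":0,"wz":0,"hand":0},
    {"dx":0,"dy":0,"dz":0,"wx":0,"wy":0,"wz":0,"hand":0}
  ]
}}

```text
t: 9.07
tcp_pos: [376.2, 327.9, 142.5]
ee_rot: [0.001, -0.069, 0.998, 0.001]
wrist_force: [-1.5, -0.5, 8.1]
opening: 30.9
gripper_force: 24.9
```

Request:
{"op": "step_arm", "data": {
  "commands": [
    {"dx":0,"dy":0,"dz":0,"wx":0,"wy":0,"wz":0,"hand":0.8},
    {"dx":0,"dy":0,"dz":0,"wx":0,"wy":0,"wz":0,"hand":0.8},
    {"dx":0,"dy":0,"dz":0,"wx":0,"wy":0,"wz":0,"hand":0.8},
    {"dx":0,"dy":0,"dz":0,"wx":0,"wy":0,"wz":0,"hand":0.8},
    {"dx":0,"dy":0,"dz":0.6,"wx":0,"wy":0,"wz":0,"hand":0.7},
    {"dx":0,"dy":0,"dz":0.7,"wx":0,"wy":0,"wz":0,"hand":0.7},
    {"dx":0,"dy":0,"dz":0.5,"wx":0,"wy":0,"wz":0,"hand":0.7},
    {"dx":0.4,"dy":-0.6,"dz":0,"wx":0,"wy":0,"wz":0,"hand":0.7},
    {"dx":0.7,"dy":-0.8,"dz":0,"wx":0,"wy":0,"wz":0,"hand":0.7},
    {"dx":0.7,"dy":-0.8,"dz":0,"wx":0,"wy":0,"wz":0,"hand":0.7},
    {"dx":0.7,"dy":-0.8,"dz":0,"wx":0,"wy":0,"wz":0,"hand":0.7},
    {"dx":0.7,"dy":-0.8,"dz":0,"wx":0,"wy":0,"wz":0,"hand":0.7},
    {"dx":0.6,"dy":-0.8,"dz":0,"wx":0,"wy":0,"wz":0,"hand":0.7},
    {"dx":0,"dy":0,"dz":-0.8,"wx":0,"wy":0,"wz":0,"hand":0.7},
    {"dx":0,"dy":0,"dz":-0.7,"wx":0,"wy":0,"wz":0,"hand":0.7},
    {"dx":0,"dy":0,"dz":0,"wx":0,"wy":0,"wz":0,"hand":0.7}
  ]
}}

```text
t: 11.08
tcp_pos: [563.8, 97.1, 153.7]
ee_rot: [-0.003, -0.068, 0.998, 0.0]
wrist_force: [1.1, -0.6, 0.4]
opening: 64.2
gripper_force: 0.0
```

```bash
python3 look.py g left_pull flap_bar; python3 - <<'E'
from h import *
capture("scene")
for n in("bottle","left_pull","jar"): print(n,[(np.round(d['xyz']).tolist(),round(d['conf'],2)) for d in landmark_of("scene",n)][:4])
E
```

```text
11.075 [563.8  97.1 153.7] [[-0.991, -0.136, -0.006], [-0.136, 0.991, -0.0], [0.006, 0.001, -1.0]] [ 0.04  0.52  1.52  0.    1.12 -1.67]
left_pull [([570.0, 92.0, 58.0], 0.78), ([596.0, 203.0, 2.0], 0.44), ([634.0, -5.0, -2.0], 0.42)]
flap_bar []
bottle [([392.0, -11.0, -1.0], 0.87), ([374.0, 329.0, 11.0], 0.81), ([440.0, -140.0, -3.0], 0.64)]
left_pull [([574.0, 94.0, 53.0], 0.76)]
jar [([596.0, 207.0, 1.0], 0.69)]
```

View pics/g.png

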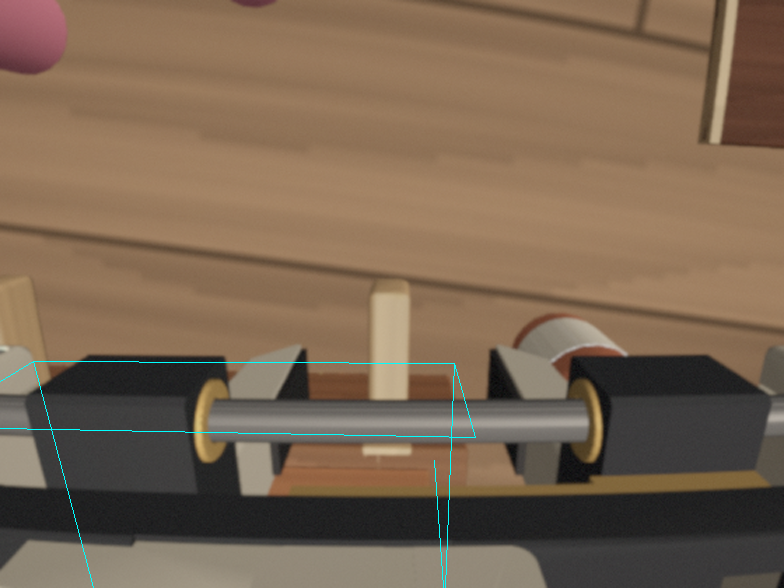

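The left pull is centred between the fingers at (390,330), and the bottle is standing on the board. I'll grip the pull and draw it out.

Request:
{"op": "step_arm", "data": {
  "commands": [
    {"dx":0,"dy":0,"dz":-0.6,"wx":0,"wy":0,"wz":0,"hand":0.7},
    {"dx":0,"dy":0,"dz":-0.6,"wx":0,"wy":0,"wz":0,"hand":0.7},
    {"dx":0,"dy":0,"dz":-0.44,"wx":0,"wy":0,"wz":0,"hand":0.7},
    {"dx":0,"dy":0,"dz":0,"wx":0,"wy":0,"wz":0,"hand":0},
    {"dx":0,"dy":0,"dz":0,"wx":0,"wy":0,"wz":0,"hand":0},
    {"dx":0,"dy":0,"dz":0,"wx":0,"wy":0,"wz":0,"hand":0},
    {"dx":0,"dy":0,"dz":0,"wx":0,"wy":0,"wz":0,"hand":0},
    {"dx":0,"dy":0,"dz":0,"wx":0,"wy":0,"wz":0,"hand":0},
    {"dx":0,"dy":0,"dz":0,"wx":0,"wy":0,"wz":0,"hand":0},
    {"dx":0,"dy":0,"dz":0,"wx":0,"wy":0,"wz":0,"hand":0}
  ],
  "squeeze": 30
}}

```text
t: 12.68
tcp_pos: [566.6, 93.3, 75.1]
ee_rot: [0.001, -0.068, 0.998, -0.003]
wrist_force: [0.0, -18.3, 2.2]
opening: 19.9
gripper_force: 30.0
```

Request:
{"op": "step_arm", "data": {
  "commands": [
    {"dx":0,"dy":-0.06,"dz":0,"wx":0,"wy":0,"wz":0,"hand":0},
    {"dx":-0.1,"dy":-0.014,"dz":0,"wx":0,"wy":0,"wz":0,"hand":0},
    {"dx":-0.2,"dy":-0.028,"dz":0,"wx":0,"wy":0,"wz":0,"hand":0},
    {"dx":-0.2,"dy":-0.028,"dz":0,"wx":0,"wy":0,"wz":0,"hand":0},
    {"dx":0,"dy":0,"dz":0,"wx":0,"wy":0,"wz":0,"hand":0}
  ]
}}

```text
t: 13.3
tcp_pos: [540.2, 90.0, 75.0]
ee_rot: [0.0, -0.069, 0.998, -0.001]
wrist_force: [-0.8, -7.3, 4.6]
opening: 19.8
gripper_force: 30.0
```

Request:
{"op": "step_arm", "data": {
  "commands": [
    {"dx":-0.2,"dy":-0.04,"dz":0,"wx":0,"wy":0,"wz":0,"hand":0},
    {"dx":-0.2,"dy":-0.04,"dz":0,"wx":0,"wy":0,"wz":0,"hand":0},
    {"dx":-0.2,"dy":-0.028,"dz":0,"wx":0,"wy":0,"wz":0,"hand":0},
    {"dx":-0.2,"dy":-0.028,"dz":0,"wx":0,"wy":0,"wz":0,"hand":0},
    {"dx":-0.1,"dy":-0.014,"dz":0,"wx":0,"wy":0,"wz":0,"hand":0},
    {"dx":0,"dy":0,"dz":0,"wx":0,"wy":0,"wz":0,"hand":0}
  ]
}}

```text
t: 14.05
tcp_pos: [494.5, 84.4, 75.0]
ee_rot: [0.0, -0.069, 0.998, 0.001]
wrist_force: [-1.5, 3.4, 9.0]
opening: 19.7
gripper_force: 30.0
```

Request:
{"op": "step_arm", "data": {
  "commands": [
    {"dx":-0.1,"dy":-0.014,"dz":0,"wx":0,"wy":0,"wz":0,"hand":0},
    {"dx":-0.06,"dy":-0.008,"dz":0,"wx":0,"wy":0,"wz":0,"hand":0},
    {"dx":0,"dy":0,"dz":0,"wx":0,"wy":0,"wz":0,"hand":0}
  ]
}}

```text
t: 14.42
tcp_pos: [489.3, 83.8, 75.0]
ee_rot: [0.003, -0.068, 0.998, 0.001]
wrist_force: [8.4, 7.0, -0.4]
opening: 19.8
gripper_force: 30.0
```

Request:
{"op": "step_arm", "data": {
  "commands": [
    {"dx":-0.06,"dy":-0.008,"dz":0,"wx":0,"wy":0,"wz":0,"hand":0},
    {"dx":0,"dy":0,"dz":0,"wx":0,"wy":0,"wz":0,"hand":0}
  ]
}}

```text
t: 14.68
tcp_pos: [489.1, 83.7, 75.1]
ee_rot: [0.006, -0.068, 0.998, 0.001]
wrist_force: [18.1, 9.6, -10.2]
opening: 19.8
gripper_force: 29.9
```

Request:
{"op": "step_arm", "data": {
  "commands": [
    {"dx":0.1,"dy":0.014,"dz":0,"wx":0,"wy":0,"wz":0,"hand":0},
    {"dx":0,"dy":0,"dz":0,"wx":0,"wy":0,"wz":0,"hand":0.7},
    {"dx":0,"dy":0,"dz":0,"wx":0,"wy":0,"wz":0,"hand":0.7},
    {"dx":0,"dy":0,"dz":0,"wx":0,"wy":0,"wz":0,"hand":0.7},
    {"dx":0,"dy":0,"dz":0,"wx":0,"wy":0,"wz":0,"hand":0.7},
    {"dx":0,"dy":0,"dz":0.6,"wx":0,"wy":0,"wz":0,"hand":0.7},
    {"dx":0,"dy":0,"dz":0.8,"wx":0,"wy":0,"wz":0,"hand":0.7},
    {"dx":0.3,"dy":-0.8,"dz":0.2,"wx":0,"wy":0,"wz":0,"hand":0.7},
    {"dx":0.5,"dy":-0.8,"dz":0,"wx":0,"wy":0,"wz":0,"hand":0.7},
    {"dx":0.5,"dy":-0.8,"dz":0,"wx":0,"wy":0,"wz":0,"hand":0.7},
    {"dx":0.5,"dy":-0.8,"dz":0,"wx":0,"wy":0,"wz":0,"hand":0.7},
    {"dx":0.3,"dy":-0.8,"dz":0,"wx":0,"wy":0,"wz":0,"hand":0.7},
    {"dx":0,"dy":0,"dz":0,"wx":0,"wy":0,"wz":0,"hand":0.7},
    {"dx":0,"dy":0,"dz":0,"wx":0,"wy":0,"wz":0,"hand":0.7}
  ]
}}

```text
t: 16.42
tcp_pos: [593.9, -117.0, 153.8]
ee_rot: [-0.001, -0.068, 0.998, 0.0]
wrist_force: [-0.5, 0.3, -0.1]
opening: 64.2
gripper_force: 0.0
```

```bash
python3 look.py i right_pull; python3 - <<'E'
from h import *
capture("scene");capture("side")
for c,n in(("scene","left_pull"),("scene","right_pull"),("side","right_pull"),("side","left_pull"),("side","cup")): print(n,[(np.round(d['xyz']).tolist(),round(d['conf'],2)) for d in landmark_of(c,n)][:2])
E
```

```text
16.425 [ 593.9 -117.   153.8] [[-0.991, -0.136, -0.001], [-0.136, 0.991, 0.001], [0.001, 0.001, -1.0]] [-0.32  0.57  1.42  0.    1.15 -2.03]
right_pull [([597.0, -117.0, 56.0], 0.73)]
left_pull [([498.0, 86.0, 52.0], 0.58)]
right_pull [([598.0, -114.0, 57.0], 0.84), ([372.0, 328.0, 2.0], 0.26)]
right_pull [([601.0, -116.0, 58.0], 0.9)]
left_pull [([496.0, 90.0, 56.0], 0.76)]
cup [([651.0, -220.0, 1.0], 0.88), ([704.0, 2.0, 256.0], 0.73)]
```

View pics/i.png

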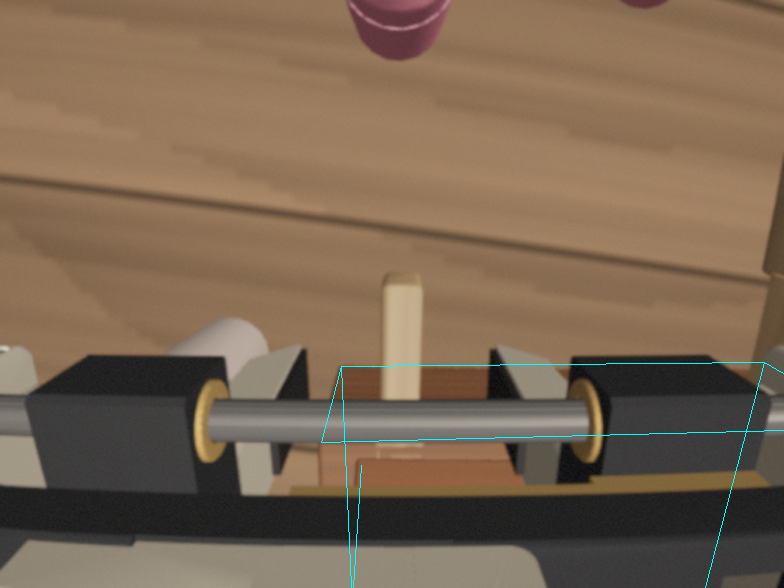

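The right pull is at (402,330), nearly centred between the fingers. I'll repeat the same grip and pull.

Request:
{"op": "step_arm", "data": {
  "commands": [
    {"dx":0,"dy":0.02,"dz":-0.6,"wx":0,"wy":0,"wz":0,"hand":0.7},
    {"dx":0,"dy":0,"dz":-0.6,"wx":0,"wy":0,"wz":0,"hand":0.7},
    {"dx":0,"dy":0,"dz":-0.4,"wx":0,"wy":0,"wz":0,"hand":0.7},
    {"dx":0,"dy":0,"dz":0,"wx":0,"wy":0,"wz":0,"hand":0},
    {"dx":0,"dy":0,"dz":0,"wx":0,"wy":0,"wz":0,"hand":0},
    {"dx":0,"dy":0,"dz":0,"wx":0,"wy":0,"wz":0,"hand":0},
    {"dx":0,"dy":0,"dz":0,"wx":0,"wy":0,"wz":0,"hand":0},
    {"dx":0,"dy":0,"dz":0,"wx":0,"wy":0,"wz":0,"hand":0},
    {"dx":0,"dy":0,"dz":0,"wx":0,"wy":0,"wz":0,"hand":0},
    {"dx":0,"dy":0,"dz":0,"wx":0,"wy":0,"wz":0,"hand":0}
  ],
  "squeeze": 30
}}

```text
t: 18.12
tcp_pos: [594.6, -115.2, 74.8]
ee_rot: [0.0, -0.068, 0.998, 0.001]
wrist_force: [-0.2, 5.6, 3.6]
opening: 19.7
gripper_force: 30.0
```

Request:
{"op": "step_arm", "data": {
  "commands": [
    {"dx":-0.1,"dy":0,"dz":0,"wx":0,"wy":0,"wz":0,"hand":0},
    {"dx":-0.2,"dy":-0.028,"dz":0,"wx":0,"wy":0,"wz":0,"hand":0},
    {"dx":-0.2,"dy":-0.028,"dz":0,"wx":0,"wy":0,"wz":0,"hand":0},
    {"dx":-0.2,"dy":-0.028,"dz":0,"wx":0,"wy":0,"wz":0,"hand":0},
    {"dx":-0.2,"dy":-0.028,"dz":0,"wx":0,"wy":0,"wz":0,"hand":0},
    {"dx":-0.2,"dy":-0.028,"dz":0,"wx":0,"wy":0,"wz":0,"hand":0},
    {"dx":-0.2,"dy":-0.028,"dz":0,"wx":0,"wy":0,"wz":0,"hand":0},
    {"dx":-0.1,"dy":-0.014,"dz":0,"wx":0,"wy":0,"wz":0,"hand":0},
    {"dx":0,"dy":0,"dz":0,"wx":0,"wy":0,"wz":0,"hand":0}
  ]
}}

```text
t: 19.25
tcp_pos: [523.4, -123.7, 74.7]
ee_rot: [-0.001, -0.068, 0.998, 0.002]
wrist_force: [-1.7, 10.1, 7.1]
opening: 19.8
gripper_force: 30.0
```

Request:
{"op": "step_arm", "data": {
  "commands": [
    {"dx":-0.1,"dy":-0.028,"dz":0,"wx":0,"wy":0,"wz":0,"hand":0},
    {"dx":-0.1,"dy":-0.014,"dz":0,"wx":0,"wy":0,"wz":0,"hand":0},
    {"dx":-0.06,"dy":-0.008,"dz":0,"wx":0,"wy":0,"wz":0,"hand":0},
    {"dx":0,"dy":0,"dz":0,"wx":0,"wy":0,"wz":0,"hand":0}
  ]
}}

```text
t: 19.75
tcp_pos: [516.1, -124.7, 74.8]
ee_rot: [0.005, -0.067, 0.998, 0.002]
wrist_force: [20.7, 21.4, -7.4]
opening: 19.8
gripper_force: 30.1
```

Request:
{"op": "step_arm", "data": {
  "commands": [
    {"dx":0.14,"dy":0.03,"dz":0,"wx":0,"wy":0,"wz":0,"hand":0},
    {"dx":0,"dy":0,"dz":0,"wx":0,"wy":0,"wz":0,"hand":0.7},
    {"dx":0,"dy":0,"dz":0,"wx":0,"wy":0,"wz":0,"hand":0.7},
    {"dx":0,"dy":0,"dz":0,"wx":0,"wy":0,"wz":0,"hand":0.7},
    {"dx":0,"dy":0,"dz":0,"wx":0,"wy":0,"wz":0,"hand":0.7},
    {"dx":0,"dy":0,"dz":0.6,"wx":0,"wy":0,"wz":0,"hand":0.7},
    {"dx":0,"dy":0,"dz":0.9,"wx":0,"wy":0,"wz":0,"hand":0.7},
    {"dx":0,"dy":0,"dz":0.9,"wx":0,"wy":0,"wz":-0.9,"hand":0.7},
    {"dx":0,"dy":0.2,"dz":0.9,"wx":0,"wy":0,"wz":-0.9,"hand":0.7},
    {"dx":0,"dy":0.3,"dz":0.9,"wx":0,"wy":0,"wz":-0.9,"hand":0.7},
    {"dx":0,"dy":0.3,"dz":0.6,"wx":0,"wy":0,"wz":-0.9,"hand":0.7},
    {"dx":0,"dy":0.3,"dz":0,"wx":0,"wy":0,"wz":-0.9,"hand":0.7},
    {"dx":0.2,"dy":0.3,"dz":0,"wx":0,"wy":0,"wz":-0.9,"hand":1},
    {"dx":0.3,"dy":0.3,"dz":0,"wx":0,"wy":0,"wz":-0.9,"hand":1},
    {"dx":0.3,"dy":0.3,"dz":0,"wx":0,"wy":0,"wz":-0.9,"hand":1},
    {"dx":0.3,"dy":0.3,"dz":0,"wx":0,"wy":0,"wz":-0.9,"hand":1},
    {"dx":0.3,"dy":0.2,"dz":0,"wx":0,"wy":0,"wz":-0.9,"hand":1},
    {"dx":0.3,"dy":0,"dz":0,"wx":0,"wy":0,"wz":-0.9,"hand":1},
    {"dx":0.3,"dy":0,"dz":0,"wx":0,"wy":0,"wz":-0.9,"hand":1},
    {"dx":0,"dy":0,"dz":0,"wx":0,"wy":0,"wz":0,"hand":1}
  ]
}}

```text
t: 22.25
tcp_pos: [618.9, -1.7, 313.5]
ee_rot: [-0.0, 0.454, 0.891, -0.0]
wrist_force: [-0.3, -0.3, -0.8]
opening: 92.1
gripper_force: 0.0
```

```bash
python3 look.py j flap_bar; python3 - <<'E'
from h import *
capture("scene");capture("side")
for c in("scene","side"):
  for n in("right_pull","left_pull","flap_bar","bottle"): print(c,n,[(np.round(d['xyz']).tolist(),round(d['conf'],2)) for d in landmark_of(c,n)][:3])
E
```

```text
22.25 [618.9  -1.7 313.5] [[-0.588, 0.809, -0.001], [0.809, 0.588, 0.0], [0.0, -0.001, -1.0]] [-0.13  0.49  1.12 -0.    1.54 -0.76]
flap_bar [([704.0, 3.0, 254.0], 0.67)]
scene right_pull [([522.0, -121.0, 58.0], 0.87), ([700.0, 6.0, 257.0], 0.24)]
scene left_pull [([494.0, 87.0, 51.0], 0.61), ([637.0, -1.0, 1.0], 0.61)]
scene flap_bar [([704.0, 5.0, 259.0], 0.66)]
scene bottle [([393.0, -6.0, 1.0], 0.76), ([375.0, 328.0, 10.0], 0.67), ([440.0, -140.0, -6.0], 0.65)]
side right_pull [([527.0, -123.0, 59.0], 0.73)]
side left_pull [([494.0, 89.0, 58.0], 0.79)]
side flap_bar [([704.0, 6.0, 257.0], 0.59), ([651.0, -220.0, -0.0], 0.28)]
side bottle [([443.0, -138.0, 2.0], 0.72), ([390.0, -2.0, -4.0], 0.69), ([375.0, 331.0, 13.0], 0.56)]
```

View pics/j.png

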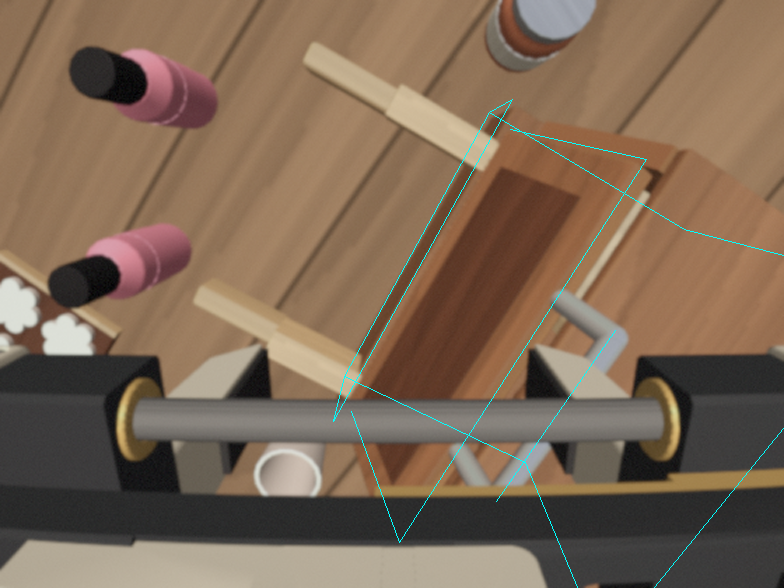

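Both supports are out: the pull ends are at (310,55) and (205,295). The U handle is at (590,380), and the networks agree on about (703.5,5,257). I'll finish the turn and grasp the bar from above.

Request:
{"op": "step_arm", "data": {
  "commands": [
    {"dx":0.3,"dy":0.03,"dz":0,"wx":0,"wy":0,"wz":-0.8,"hand":1},
    {"dx":0.3,"dy":0.03,"dz":0,"wx":0,"wy":0,"wz":-0.8,"hand":1},
    {"dx":0.3,"dy":0.03,"dz":0,"wx":0,"wy":0,"wz":-0.8,"hand":1},
    {"dx":0.3,"dy":0.03,"dz":0,"wx":0,"wy":0,"wz":-0.8,"hand":1},
    {"dx":0.3,"dy":0.02,"dz":0,"wx":0,"wy":0,"wz":-0.8,"hand":1},
    {"dx":0.19,"dy":0,"dz":0,"wx":0,"wy":0,"wz":-0.9,"hand":1},
    {"dx":0,"dy":0,"dz":-0.4,"wx":0,"wy":0,"wz":0,"hand":1},
    {"dx":0,"dy":0,"dz":-0.4,"wx":0,"wy":0,"wz":0,"hand":1},
    {"dx":0,"dy":0,"dz":-0.18,"wx":0,"wy":0,"wz":0,"hand":1},
    {"dx":0,"dy":0,"dz":0,"wx":0,"wy":0,"wz":0,"hand":0.3},
    {"dx":0,"dy":0,"dz":0,"wx":0,"wy":0,"wz":0,"hand":0.3},
    {"dx":0,"dy":0,"dz":0,"wx":0,"wy":0,"wz":0,"hand":0.3},
    {"dx":0,"dy":0,"dz":0,"wx":0,"wy":0,"wz":0,"hand":0.3},
    {"dx":0,"dy":0,"dz":0,"wx":0,"wy":0,"wz":0,"hand":0.3},
    {"dx":0,"dy":0,"dz":0,"wx":0,"wy":0,"wz":0,"hand":0.3},
    {"dx":0,"dy":0,"dz":0,"wx":0,"wy":0,"wz":0,"hand":0.3}
  ],
  "squeeze": 15
}}

```text
t: 24.85
tcp_pos: [703.0, 5.5, 265.2]
ee_rot: [-0.0, 0.657, 0.754, 0.0]
wrist_force: [-0.1, 0.1, -0.5]
opening: 29.0
gripper_force: 0.0
```

Request:
{"op": "step_arm", "data": {
  "commands": [
    {"dx":0,"dy":0,"dz":0,"wx":0,"wy":0,"wz":0,"hand":0},
    {"dx":0,"dy":0,"dz":0,"wx":0,"wy":0,"wz":0,"hand":0},
    {"dx":0,"dy":0,"dz":0,"wx":0,"wy":0,"wz":0,"hand":0},
    {"dx":0,"dy":0,"dz":0,"wx":0,"wy":0,"wz":0,"hand":0}
  ],
  "squeeze": 15
}}

```text
t: 25.35
tcp_pos: [701.7, 5.3, 265.1]
ee_rot: [-0.001, 0.657, 0.754, -0.001]
wrist_force: [-6.0, -1.3, 1.0]
opening: 11.4
gripper_force: 15.0
```

```bash
python3 - <<'E'
import numpy as np
th=np.concatenate([np.linspace(0,1.0,16),np.linspace(1,1.94,18)[1:]])
f=th-.349; t=np.interp(th,[1.0,1.94],[0,.16])
x=8-170*np.sin(f)+8*np.sin(t); z=97+170*np.cos(f)+8*np.cos(t)
dx=np.diff(x)/50;dz=np.diff(z)/50;dt=np.diff(t)*10
for i in range(len(dx)): print(i,round(th[i+1],2),np.round([dx[i]*.99,dx[i]*.139,dz[i],-dt[i]*.139,dt[i]*.99],3).tolist())
print((701.7+.99*(x-66.1)).round()[[15,-1]],(5.3+.139*(x-66.1)).round()[[15,-1]],z[[0,15,-1]])
E
```

```text
0 0.07 [-0.213, -0.03, 0.07, -0.0, 0.0]
1 0.13 [-0.217, -0.031, 0.056, -0.0, 0.0]
2 0.2 [-0.221, -0.031, 0.041, -0.0, 0.0]
3 0.27 [-0.223, -0.031, 0.026, -0.0, 0.0]
4 0.33 [-0.224, -0.031, 0.011, -0.0, 0.0]
5 0.4 [-0.224, -0.031, -0.004, -0.0, 0.0]
6 0.47 [-0.224, -0.031, -0.019, -0.0, 0.0]
7 0.53 [-0.222, -0.031, -0.034, -0.0, 0.0]
8 0.6 [-0.219, -0.031, -0.049, -0.0, 0.0]
9 0.67 [-0.215, -0.03, -0.064, -0.0, 0.0]
10 0.73 [-0.211, -0.03, -0.078, -0.0, 0.0]
11 0.8 [-0.205, -0.029, -0.092, -0.0, 0.0]
12 0.87 [-0.199, -0.028, -0.106, -0.0, 0.0]
13 0.93 [-0.191, -0.027, -0.119, -0.0, 0.0]
14 1.0 [-0.183, -0.026, -0.131, -0.0, 0.0]
15 1.06 [-0.143, -0.02, -0.118, -0.013, 0.093]
16 1.11 [-0.137, -0.019, -0.126, -0.013, 0.093]
17 1.17 [-0.13, -0.018, -0.133, -0.013, 0.093]
18 1.22 [-0.122, -0.017, -0.141, -0.013, 0.093]
19 1.28 [-0.114, -0.016, -0.147, -0.013, 0.093]
20 1.33 [-0.106, -0.015, -0.154, -0.013, 0.093]
21 1.39 [-0.097, -0.014, -0.159, -0.013, 0.093]
22 1.44 [-0.089, -0.012, -0.165, -0.013, 0.093]
23 1.5 [-0.079, -0.011, -0.169, -0.013, 0.093]
24 1.55 [-0.07, -0.01, -0.174, -0.013, 0.093]
25 1.61 [-0.06, -0.008, -0.177, -0.013, 0.093]
26 1.66 [-0.051, -0.007, -0.181, -0.013, 0.093]
27 1.72 [-0.041, -0.006, -0.183, -0.013, 0.093]
28 1.77 [-0.031, -0.004, -0.185, -0.013, 0.093]
29 1.83 [-0.02, -0.003, -0.187, -0.013, 0.093]
30 1.88 [-0.01, -0.001, -0.188, -0.013, 0.093]
31 1.94 [0.0, 0.0, -0.188, -0.013, 0.093]
[542. 477.] [-17. -26.] [264.75157395 240.23129641 101.46342748]
```

Request:
{"op": "step_arm", "data": {
  "commands": [
    {"dx":-0.21,"dy":-0.03,"dz":0.07,"wx":0,"wy":0,"wz":0,"hand":0},
    {"dx":-0.22,"dy":-0.03,"dz":0.056,"wx":0,"wy":0,"wz":0,"hand":0},
    {"dx":-0.22,"dy":-0.03,"dz":0.04,"wx":0,"wy":0,"wz":0,"hand":0},
    {"dx":-0.22,"dy":-0.03,"dz":0.026,"wx":0,"wy":0,"wz":0,"hand":0},
    {"dx":-0.22,"dy":-0.03,"dz":0.01,"wx":0,"wy":0,"wz":0,"hand":0},
    {"dx":-0.22,"dy":-0.03,"dz":-0.004,"wx":0,"wy":0,"wz":0,"hand":0},
    {"dx":0,"dy":0,"dz":0,"wx":0,"wy":0,"wz":0,"hand":0}
  ]
}}

```text
t: 26.22
tcp_pos: [636.9, -2.7, 276.0]
ee_rot: [-0.0, 0.657, 0.754, 0.001]
wrist_force: [0.4, 5.4, 2.6]
opening: 11.7
gripper_force: 15.0
```

Request:
{"op": "step_arm", "data": {
  "commands": [
    {"dx":-0.23,"dy":-0.035,"dz":-0.02,"wx":0,"wy":0,"wz":0,"hand":0},
    {"dx":-0.225,"dy":-0.035,"dz":-0.034,"wx":0,"wy":0,"wz":0,"hand":0},
    {"dx":-0.22,"dy":-0.03,"dz":-0.05,"wx":0,"wy":0,"wz":0,"hand":0},
    {"dx":-0.215,"dy":-0.03,"dz":-0.064,"wx":0,"wy":0,"wz":0,"hand":0},
    {"dx":-0.21,"dy":-0.03,"dz":-0.078,"wx":0,"wy":0,"wz":0,"hand":0},
    {"dx":-0.205,"dy":-0.03,"dz":-0.092,"wx":0,"wy":0,"wz":0,"hand":0},
    {"dx":-0.2,"dy":-0.03,"dz":-0.106,"wx":0,"wy":0,"wz":0,"hand":0},
    {"dx":-0.19,"dy":-0.03,"dz":-0.12,"wx":0,"wy":0,"wz":0,"hand":0},
    {"dx":-0.185,"dy":-0.026,"dz":-0.13,"wx":0,"wy":0,"wz":0,"hand":0},
    {"dx":0,"dy":0,"dz":0,"wx":0,"wy":0,"wz":0,"hand":0}
  ]
}}

```text
t: 27.48
tcp_pos: [542.3, -15.7, 239.8]
ee_rot: [-0.002, 0.657, 0.754, 0.0]
wrist_force: [-1.7, 8.3, 0.6]
opening: 11.4
gripper_force: 15.0
```

```bash
python3 - <<'E'
from h import *
a=capture("scene");b=capture("side")
for c in("scene","side"):
  for n in("right_pull","left_pull","flap_bar"): print(c,n,[(np.round(d['xyz']).tolist(),round(d['conf'],2)) for d in landmark_of(c,n)][:2])
cv2.imwrite("pics/k.png",np.hstack([cv2.resize(a[140:340,150:350,::-1],(400,400)),cv2.resize(b[130:330,200:400,::-1],(400,400))]))
E
```

```text
scene right_pull [([521.0, -122.0, 59.0], 0.59)]
scene left_pull [([498.0, 83.0, 52.0], 0.66), ([524.0, -124.0, 59.0], 0.2)]
scene flap_bar [([542.0, -16.0, 232.0], 0.72)]
side right_pull [([525.0, -124.0, 56.0], 0.89)]
side left_pull [([495.0, 84.0, 61.0], 0.71)]
side flap_bar [([542.0, -16.0, 232.0], 0.69), ([375.0, 332.0, 12.0], 0.41)]
```

View pics/k.png

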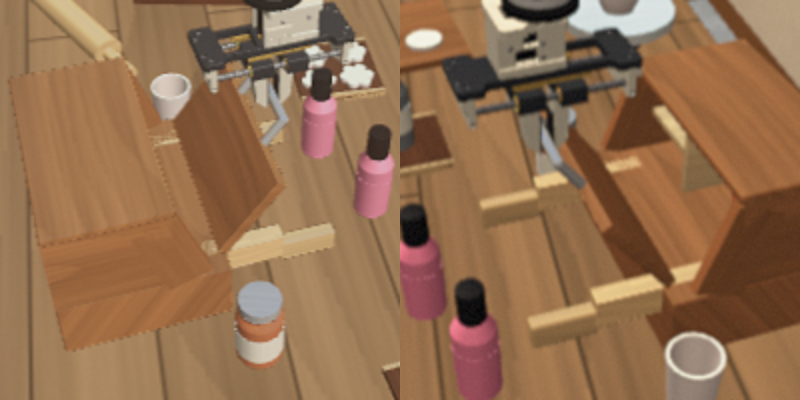

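The flap is about 1.0 rad down with the bar held, around (270,105) in the left half. Both supports are out. I'll keep lowering with a slight tilt to clear the pink bottle.

Request:
{"op": "step_arm", "data": {
  "commands": [
    {"dx":-0.143,"dy":-0.022,"dz":-0.118,"wx":-0.013,"wy":0.093,"wz":0,"hand":0},
    {"dx":-0.137,"dy":-0.021,"dz":-0.126,"wx":-0.013,"wy":0.093,"wz":0,"hand":0},
    {"dx":-0.13,"dy":-0.02,"dz":-0.133,"wx":-0.013,"wy":0.093,"wz":0,"hand":0},
    {"dx":-0.122,"dy":-0.019,"dz":-0.141,"wx":-0.013,"wy":0.093,"wz":0,"hand":0},
    {"dx":-0.114,"dy":-0.018,"dz":-0.147,"wx":-0.013,"wy":0.093,"wz":0,"hand":0},
    {"dx":-0.106,"dy":-0.017,"dz":-0.154,"wx":-0.013,"wy":0.093,"wz":0,"hand":0},
    {"dx":-0.097,"dy":-0.016,"dz":-0.159,"wx":-0.013,"wy":0.093,"wz":0,"hand":0},
    {"dx":-0.089,"dy":-0.014,"dz":-0.165,"wx":-0.013,"wy":0.093,"wz":0,"hand":0},
    {"dx":-0.079,"dy":-0.012,"dz":-0.169,"wx":-0.013,"wy":0.093,"wz":0,"hand":0},
    {"dx":-0.07,"dy":-0.01,"dz":-0.174,"wx":-0.013,"wy":0.093,"wz":0,"hand":0},
    {"dx":-0.06,"dy":-0.008,"dz":-0.177,"wx":-0.013,"wy":0.093,"wz":0,"hand":0},
    {"dx":0,"dy":0,"dz":0,"wx":0,"wy":0,"wz":0,"hand":0}
  ]
}}

```text
t: 29.38
tcp_pos: [484.8, -24.8, 156.2]
ee_rot: [-0.036, 0.656, 0.753, -0.039]
wrist_force: [-3.0, 7.0, -1.1]
opening: 11.5
gripper_force: 15.0
```

Request:
{"op": "step_arm", "data": {
  "commands": [
    {"dx":-0.05,"dy":-0.005,"dz":-0.181,"wx":-0.013,"wy":0.093,"wz":0,"hand":0},
    {"dx":-0.04,"dy":-0.005,"dz":-0.183,"wx":-0.013,"wy":0.093,"wz":0,"hand":0},
    {"dx":-0.03,"dy":-0.004,"dz":-0.185,"wx":-0.013,"wy":0.093,"wz":0,"hand":0},
    {"dx":-0.02,"dy":-0.003,"dz":-0.187,"wx":-0.013,"wy":0.093,"wz":0,"hand":0},
    {"dx":-0.01,"dy":0,"dz":-0.15,"wx":-0.013,"wy":0.093,"wz":0,"hand":0},
    {"dx":0,"dy":0,"dz":0,"wx":0,"wy":0,"wz":0,"hand":0}
  ]
}}

```text
t: 30.12
tcp_pos: [476.5, -25.8, 111.6]
ee_rot: [-0.052, 0.655, 0.752, -0.058]
wrist_force: [-5.4, 6.3, -1.4]
opening: 11.5
gripper_force: 15.0
```

Request:
{"op": "step_arm", "data": {
  "commands": [
    {"dx":0,"dy":0,"dz":-0.06,"wx":0,"wy":0,"wz":0,"hand":0},
    {"dx":0,"dy":0,"dz":-0.06,"wx":0,"wy":0,"wz":0,"hand":0},
    {"dx":0,"dy":0,"dz":0,"wx":0,"wy":0,"wz":0,"hand":0}
  ]
}}

```text
t: 30.5
tcp_pos: [476.3, -25.9, 105.9]
ee_rot: [-0.052, 0.655, 0.752, -0.058]
wrist_force: [-5.4, 6.1, -1.6]
opening: 10.9
gripper_force: 15.0
```

Request:
{"op": "step_arm", "data": {
  "commands": [
    {"dx":0,"dy":0,"dz":-0.03,"wx":0,"wy":0,"wz":0,"hand":0},
    {"dx":0,"dy":0,"dz":-0.03,"wx":0,"wy":0,"wz":0,"hand":0},
    {"dx":0,"dy":0,"dz":0,"wx":0,"wy":0,"wz":0,"hand":0}
  ]
}}

```text
t: 30.88
tcp_pos: [476.2, -25.9, 103.0]
ee_rot: [-0.052, 0.655, 0.752, -0.058]
wrist_force: [-6.7, 5.9, -0.8]
opening: 11.5
gripper_force: 15.0
```

Request:
{"op": "step_arm", "data": {
  "commands": [
    {"dx":0,"dy":0,"dz":-0.03,"wx":0,"wy":0,"wz":0,"hand":0},
    {"dx":0,"dy":0,"dz":-0.03,"wx":0,"wy":0,"wz":0,"hand":0},
    {"dx":0,"dy":0,"dz":0,"wx":0,"wy":0,"wz":0,"hand":0}
  ]
}}

```text
t: 31.25
tcp_pos: [476.1, -25.9, 100.2]
ee_rot: [-0.052, 0.655, 0.752, -0.058]
wrist_force: [-6.4, 5.6, 0.3]
opening: 11.5
gripper_force: 15.1
```

```bash
python3 - <<'E'
from h import *
for k in range(2):
  capture("scene");capture("side")
  for c in("scene","side"):
    for n in("right_pull","left_pull","flap_bar"): print(c,n,[(np.round(d['xyz']).tolist(),round(d['conf'],2)) for d in landmark_of(c,n)][:2])
o=get_obs();print(o['wrist_force'],o['ft_torque'],o['tcp_pos'])
E
```

```text
scene right_pull []
scene left_pull [([498.0, 87.0, 54.0], 0.7)]
scene flap_bar [([473.0, -25.0, 99.0], 0.8)]
side right_pull [([525.0, -123.0, 58.0], 0.81)]
side left_pull []
side flap_bar [([477.0, -23.0, 97.0], 0.77)]
scene right_pull []
scene left_pull [([498.0, 85.0, 51.0], 0.67)]
scene flap_bar [([475.0, -23.0, 97.0], 0.79), ([370.0, -305.0, -1.0], 0.63)]
side right_pull [([526.0, -124.0, 59.0], 0.8), ([648.0, -1.0, 100.0], 0.23)]
side left_pull [([651.0, -218.0, 0.0], 0.71)]
side flap_bar [([476.0, -25.0, 95.0], 0.66)]
[-7.42646117  6.07872525  0.39302567] [ 0.80724287  0.98941235 -0.30647762] [476.13861479 -25.91984747 100.267044  ]
```

Request:
{"op": "step_arm", "data": {
  "commands": [
    {"dx":0,"dy":0,"dz":-0.04,"wx":0,"wy":0,"wz":0,"hand":0},
    {"dx":0,"dy":0,"dz":0,"wx":0,"wy":0,"wz":0,"hand":0}
  ]
}}

```text
t: 32.3
tcp_pos: [476.2, -25.9, 99.7]
ee_rot: [-0.052, 0.655, 0.752, -0.058]
wrist_force: [-10.0, 7.0, 12.8]
opening: 11.6
gripper_force: 15.1
```

Request:
{"op": "step_arm", "data": {
  "commands": [
    {"dx":0,"dy":0,"dz":0.03,"wx":0,"wy":0,"wz":0,"hand":0},
    {"dx":0,"dy":0,"dz":0,"wx":0,"wy":0,"wz":0,"hand":0.28},
    {"dx":0,"dy":0,"dz":0,"wx":0,"wy":0,"wz":0,"hand":0.28},
    {"dx":0,"dy":0,"dz":0,"wx":0,"wy":0,"wz":0,"hand":0.28},
    {"dx":0,"dy":0,"dz":0,"wx":0,"wy":0,"wz":0,"hand":0.28}
  ]
}}

```text
t: 32.92
tcp_pos: [478.9, -27.2, 100.5]
ee_rot: [-0.049, 0.655, 0.752, -0.057]
wrist_force: [0.2, 0.5, -0.2]
opening: 25.8
gripper_force: 0.0
```

Force-free. I'll withdraw along the tool axis.

Request:
{"op": "step_arm", "data": {
  "commands": [
    {"dx":0.03,"dy":0.004,"dz":0.2,"wx":0,"wy":0,"wz":0,"hand":0.28},
    {"dx":0.05,"dy":0.007,"dz":0.35,"wx":0,"wy":0,"wz":0,"hand":0.28},
    {"dx":0.05,"dy":0.007,"dz":0.4,"wx":0,"wy":0,"wz":0,"hand":0.28},
    {"dx":0,"dy":0,"dz":0.8,"wx":0,"wy":0,"wz":0,"hand":0.28},
    {"dx":0,"dy":0,"dz":0.8,"wx":0,"wy":0,"wz":0,"hand":0.28},
    {"dx":0,"dy":0,"dz":0.8,"wx":0,"wy":0,"wz":0,"hand":0.28},
    {"dx":0,"dy":0,"dz":0,"wx":0,"wy":0,"wz":0,"hand":0.28},
    {"dx":0,"dy":0,"dz":0,"wx":0,"wy":0,"wz":0,"hand":0.28}
  ]
}}

```text
t: 33.92
tcp_pos: [484.9, -26.0, 267.8]
ee_rot: [-0.049, 0.655, 0.752, -0.057]
wrist_force: [0.0, 0.6, -1.3]
opening: 25.8
gripper_force: 0.0
```

```bash
python3 - <<'E'
from h import *
capture("scene");capture("side")
for c in("scene","side"):
    for n in("right_pull","left_pull","flap_bar","bottle","jar","cup","bat"): print(c,n,[(np.round(d['xyz']).tolist(),round(d['conf'],2)) for d in landmark_of(c,n)][:3])
E
```

```text
scene right_pull [([523.0, -120.0, 57.0], 0.39)]
scene left_pull [([496.0, 87.0, 52.0], 0.82)]
scene flap_bar [([476.0, -23.0, 96.0], 0.74)]
scene bottle [([442.0, -140.0, -5.0], 0.65), ([374.0, 327.0, 11.0], 0.6), ([392.0, -5.0, -2.0], 0.6)]
scene jar [([598.0, 210.0, 0.0], 0.95)]
scene cup [([653.0, -218.0, -0.0], 0.72)]
scene bat [([377.0, 327.0, 1.0], 0.73)]
side right_pull [([526.0, -126.0, 59.0], 0.94), ([376.0, -311.0, -1.0], 0.27), ([373.0, 325.0, 0.0], 0.19)]
side left_pull [([495.0, 89.0, 61.0], 0.65)]
side flap_bar [([474.0, -25.0, 98.0], 0.55)]
side bottle [([378.0, 332.0, 13.0], 0.98), ([443.0, -139.0, -2.0], 0.82), ([389.0, -4.0, -0.0], 0.68)]
side jar [([594.0, 205.0, -6.0], 0.77)]
side cup [([651.0, -220.0, 0.0], 0.98)]
side bat [([376.0, 325.0, -1.0], 0.84)]
```

Everything is in place, so I'm handing in.

```bash
python3 -c "
from cell import *
print(hand_in())"
```

```text
the job is handed in; nothing more can be done
None
```

I handed the job in at about 34 s: the bottle stands on the empty board, both supports are fully out and the flap was lowered gently to rest level on them; the last camera readings agree, but the hand-in returned no verdict.

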